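Load a back plate into the angle-drilling jig

ROBOT

A 6-joint arm with a two-finger parallel gripper is mounted at the origin on the work surface. World frame = base frame: x ahead of the robot, y to its left, z up, the work surface at z = 0. Lengths are in m, angles in rad, forces in N, time in s.
With the tool pointing down it reaches from about 0.35 to 0.85 m from the base axis. Payload 8.1 kg.
Tool frame: the origin (TCP) lies on the front face of the gripper's body, between the roots of the fingers; the fingertips stand 84 mm ahead of it and the grasp point (between the pads) lies 65 mm ahead of it; x points along the fingers, y is the direction in which the jaws open and shut, and the axes are right-handed (so a half turn about x gives the same grasp; the last joint's range is limited). The gripper opens to 93 mm and grips with 3 to 60 N. Pads are 15 mm wide; open, the fingers measure 128 mm over their backs; the gripper's body (75 mm by 188 mm) begins 65 mm behind the grasp point.
Start: joints at [-1.275, 0.13, 1.488, -0, 1.523, -0.085], TCP at [0.223, -0.557, 0.303] pointing down, gripper open.
Joint ranges: [-2.96, 2.96], [-0.89, 2.26], [0.02, 2.5], [-1.34, 4.48], [0, 2.73], [-2.66, 2.66]. Speed limits (rad/s): [2.39, 2.39, 2.79, 3.14, 3.14, 3.14].

INTERFACE

Orientations are given as a rotation vector (axis times angle).
In Python, from plant import telemetry, read_camera, camera_params, robot gives the robot as it stands.
- The arm moves only by the tool step_arm, never from a script. Its argument "commands" is a list of rows, each an object with "xyz": the shift along the tool's x, y, z in mm, a list of three; "turn": the turn, a rotation vector about the tool's x, y, z in rad, a list of three; "grip": the finger opening in mm, from 0 to 93. In form: [{"xyz": [dx, dy, dz], "turn": [ax, ay, az], "grip": grip}, ...]. A call has 1 to 12 rows; each row is the pose to reach, as a shift and turn from the pose commanded when the call began, along the tool's axes at that moment; what a row does not reach only later rows make up. A row lasts 1/8 s, in which the tool goes at most 62.5 mm and 10.7 degrees, less where a joint would pass 70% of its speed; a pose out of reach is approached as far as the arm can. A call with a gripper value outside its range is refused whole. The fingers move at their own pace and stop on an object; "force" is the grip in N (left out, the last holds). Time passes only in rows, so rows that repeat a pose let the fingers close. It gives the time, the measured TCP pose, the force and the opening at its end, in the units of the state.
- telemetry.read_state(): the state, without advancing time (a new reading comes with each control period).
- read_camera(name): name is "scene" or "top" or "wrist"; returns the picture (480x640x3 uint8, red, green, blue); there is no depth.
- camera_params(name): a dict with "mtx" (3x3 intrinsics, pixels), "rvec" (rotation vector, rad) and "tvec" (3), from world to camera coordinates, as OpenCV has them. Camera axes: x right, y down, z forward; pixel columns grow to the right and rows downward; lengths in m; the calibration is good to about 2 mm. A picture is of the moment at which its call begins: read the wrist's pose just before it. camera_params takes no time and is no camera call; for the wrist camera it gives the pose at the moment of the call.
- robot.close_job(): hands the job in, once; it reports no verdict.
The state is a dict: "t": time; "q": joint angles; "dq": joint speeds; "joint_torque": joint torques, N m; "tool_pos": TCP position; "orientation": TCP orientation; "force": force on the tool from outside, world axes, zero at the start; "wrist_torque": the same for the moment, N m; "opening": finger opening in m.
Only numpy, scipy, OpenCV 4.12 (cv2) and the standard library are available. Lean on these libraries where they do the work, as an engineer would, in place of code of your own. Each camera call takes 0.05 s, during which the arm holds its last target. There are 200 camera calls.

TASK

Load the next back plate for drilling: swing the lever of the jig's cam clamp fully open (uphill), take the large plate with the pointed end from the bench and lower it (do not drop it) into the jig's sloping pocket, point downhill, so that it lies flat and square on the pocket floor. Then swing the lever fully back to its shut stop, so that the cam jams the plate down into the V of the pocket, let go, and leave everything else on the bench where it is.

Things in the scene. Friction and masses are not known exactly. Their poses are not given: they have to be found in the camera images.
- plate: The plate to load: bare steel, 100 long (x) x 45 wide (y) x 12 thick (z), 0.3 to 0.5 kg. Its -x end runs to one 90 degree point (tip x = -50, shoulders x = -27.5, y = +-22.5); the +x end is square. Starts flat on the bench, pointed end nearer the robot (its x turned -52 to +9 degrees from world x), in one of three places. Origin: middle of the underside. Centre of mass near x = +6.
- jig: Fixed tilting table that carries the sloping bed: grey base 240 x 126 x 12. Origin on the bench right below the middle of the pocket floor; its place and heading vary, low side towards the robot (-x), rising to +x. The bed on it is 96 wide, from 66 below to 130 above the pocket middle along the slope.
- nest: The jig's bed with the pocket, sloping 30 degrees. Origin: middle of the pocket floor, 70 above the bench. x up the slope, y to the left looking uphill, z square to the floor, leaning 30 degrees from vertical to the downhill side. The plate is home when its origin and all its axes coincide with these, its point in the pocket's 90 degree V at the downhill end.
- pocket_gap (a point): Middle of the finger gaps, on the pocket floor at nest x = +5, axes as nest. Pocket walls: 9 high (7 upright, 2 of 45 degree lead-in), 1.25 play on each long side; no end wall uphill, only the cam. From nest x = -19 to +30 both side walls are missing and the bed is just 40 wide: fingers on the plate's long sides hang free there, 30 empty below the floor.
- cam_lever (a joint): Cam clamp lever, rad; turns about nest z in the plane of the bed. 0 = shut, at its stop, lever pointing across to nest +y; grows clockwise seen from above, to 1.65 = open, at its stop, lever pointing uphill (nest +x). Starts shut on the empty pocket. Stays where left (friction 0.08 N m); shutting it on the plate takes about 4 N at the knob and goes over centre at 0.15, so push it right to 0.
- clamp_knob (a point): Middle of the black upright knob at the end of the lever, to be held or pushed: a cylinder 20 across and 40 long, parallel to nest z, from 34 to 74 above the bed (this point 54 above it), 95 from the lever's pivot, moving with the lever. The flat lever bar (14 wide, 8 thick, top 32 above the bed) runs from below it to the pivot.
- cam_pivot (a point): Pivot of the lever with the clamp at rest, on the pocket floor's plane at nest x = +69, y = 0, axes as nest; clamping the plate pushes it 3 uphill against a spring. Steel guides of the clamp fill nest x = 54 to 124, y = +-28, up to 18 above the floor; the lever's hub stands 42 high.
- cam: Round steel cam under the lever's hub, 30 across, its middle 7 off the pivot, 1 to 8 above the floor. Shut, it stands 3 into the plate's room at the uphill end (nest x = +47 with the pocket empty), so the plate does not go in; open, it leaves 3 of play behind the plate's square end. Shut on the plate it presses it downhill with about 14 N. Origin: on the lever's pivot, on the floor's plane.
- plate_square: Bystander: steel plate 100 x 45 x 12 with both ends square, lying flat. Origin: middle of the underside.
- plate_small: Bystander: smaller steel plate with one pointed end, 72 x 32 x 12, lying flat. Origin: middle of the underside.
- hammer: Bystander: cross-peen hammer lying flat, wooden handle, about 330 long, 36 high. Origin: on the bench, near the middle of its length.
- tongs: Bystander: dark forge tongs lying flat, about 365 long, 18 high. Origin: on the bench, near the middle.
- try_square: Bystander: engineer's try square lying flat, blade 150 x 20, stock 100 x 26, 14 high. Origin: on the bench, middle of the blade.
- wire_brush: Bystander: long-handled wire brush lying bristles down, about 245 long, 50 high. Origin: on the bench, near the middle.
- tin: Bystander: open round tin 72 across and 100 high with markers standing in it (135 high). Origin: middle of the underside.
Mind the look-alikes: they are no part of the job. Leave any green or red look-alike of the plate alone.

How it is judged:
By the outcome, as a careful person would: the job done as asked, in the order asked, and still so for the second after the job is handed in, with the robot touching nothing.
It also fails if it takes over 67 s, if anything falls off the work surface, if the arm or the gripper's body presses on something with over 40 N, if the wrist force passes 120 N, or if a joint passes its speed limit or range.

## Working session

There is one attempt and no reset: what is moved stays moved. The work goes in short steps, Python scripts to look and compute and a tool call to move; the robot and the scene stay as the last step left them, time stands still between calls to the robot, and variables do not carry over. Pictures are saved under pics/ and viewed, about 8 in all and at most 12, crops included, and the job is handed in when it is done.

Besides the shell and the picture viewer there is one more tool, called after "Request:" by a JSON object that holds its "api" and its "payload". step_arm: Moves the arm, as the interface text tells. Its arguments: {"type":"object","properties":{"commands":{"type":"array"},"force":{"type":"number"}},"required":["commands"]}

```bash
mkdir -p pics; ls; python3 - <<'E'
from plant import telemetry, read_camera, camera_params, robot
import cv2
for n in ("top","scene"):
    im=read_camera(n); cv2.imwrite(f"pics/{n}0.png",im[...,::-1])
    p=camera_params(n); print(n,p)
print(telemetry.read_state())
E
```

```text
pics
top {'mtx': array([[514.04506907,   0.        , 322.44801929],
       [  0.        , 514.04506907, 237.20574333],
       [  0.        ,   0.        ,   1.        ]]), 'rvec': array([ 2.16571076, -2.11799932,  0.20315443]), 'tvec': array([-0.14892549,  0.49280874,  1.55469981])}
scene {'mtx': array([[508.72660972,   0.        , 318.06413626],
       [  0.        , 508.72660972, 241.41987421],
       [  0.        ,   0.        ,   1.        ]]), 'rvec': array([ 2.23430742,  0.66749576, -0.29528845]), 'tvec': array([-0.31239851, -0.16342709,  1.53862383])}
{'t': 0.1, 'q': array([-1.27539238e+00,  1.31079596e-01,  1.48912068e+00,  2.68050270e-05,
        1.52300327e+00, -8.54056183e-02]), 'dq': array([ 0.00065294, -0.00095064, -0.00232145,  0.00198241, -0.00146468,
       -0.00023779]), 'joint_torque': array([ 1.02361450e-03, -5.61341965e+01, -4.93097484e+01,  7.70899700e-02,
        2.91054882e-02, -7.11122561e-05]), 'tool_pos': array([ 0.22292413, -0.55666635,  0.30182314]), 'orientation': array([ 2.01350778,  0.389755  , -2.0137994 ]), 'force': array([-0.45800041,  0.06279659, -0.83783007]), 'wrist_torque': array([ 0.00456185, -0.05620835,  0.00049283]), 'opening': 0.09272477504735195}
```

View pics/top0.png

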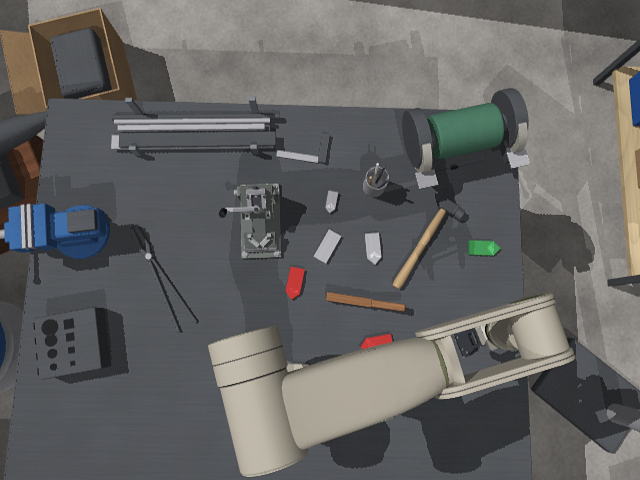

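View pics/scene0.png

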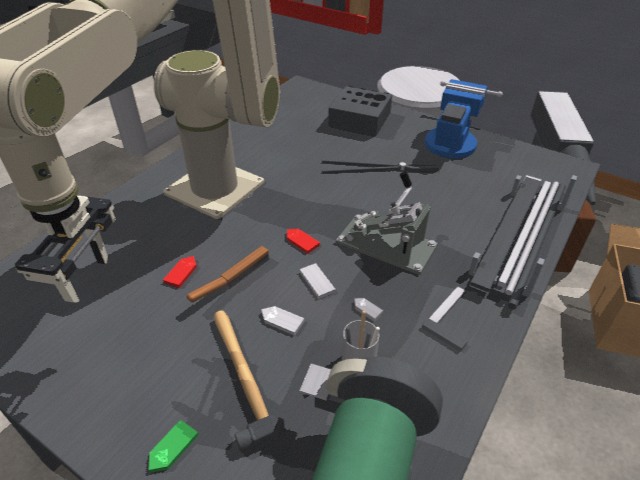

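Top view: the plate is at about (373,248) with its point down-image towards the robot. The square plate is at (327,246), the small one at (331,202), the jig at (260,222) and the knob at (222,212). I'll look closer.

```bash
cat > h.py <<'E'
import numpy as np, cv2
from scipy.spatial.transform import Rotation as R
from plant import telemetry, read_camera, camera_params, robot
def project(P,p): return cv2.projectPoints(np.atleast_2d(np.float64(P)),p["rvec"],p["tvec"],p["mtx"],None)[0][:,0]
def ray(uv,p,z):
    "world points where pixels meet height z"
    Rm=cv2.Rodrigues(p["rvec"])[0]; C=-Rm.T@p["tvec"]
    d=(np.c_[np.atleast_2d(uv),np.ones(len(np.atleast_2d(uv)))]@np.linalg.inv(p["mtx"]).T)@Rm
    return C+d*((z-C[2])/d[:,2])[:,None]
def crop(im,x0,y0,x1,y1,k,name):
    cv2.imwrite("pics/"+name,cv2.resize(im[y0:y1,x0:x1,::-1],None,fx=k,fy=k,interpolation=cv2.INTER_CUBIC))
def pose():
    s=telemetry.read_state(); return s["tool_pos"],R.from_rotvec(s["orientation"])
def delta(pos,Rt):
    "shift mm and turn from the present pose to the wanted one, tool axes"
    p,r=pose(); return np.round(r.inv().apply(np.array(pos)-p)*1000,1),np.round((r.inv()*Rt).as_rotvec(),4)
E
python3 - <<'E'
from h import *
t=cv2.imread("pics/top0.png")[...,::-1]
crop(t,205,175,405,275,4,"topc.png")
p=camera_params("top")
print(ray([[373,248],[327,246],[260,222],[222,212]],p,0.012))
p=camera_params("wrist");print(p)
a,r=pose(); Rm=cv2.Rodrigues(p["rvec"])[0]; C=-Rm.T@p["tvec"]
print("cam in tool",r.inv().apply(C-a), (r.inv().as_matrix()@Rm.T).round(3)); print(r.as_matrix().round(3))
E
```

```text
[[ 0.47057616 -0.29924806  0.012     ]
 [ 0.4735189  -0.15345375  0.012     ]
 [ 0.54560358  0.0609912   0.012     ]
 [ 0.57504956  0.18296799  0.012     ]]
{'mtx': array([[384.85881867,   0.        , 319.0660291 ],
       [  0.        , 384.85881867, 235.20235422],
       [  0.        ,   0.        ,   1.        ]]), 'rvec': array([-2.38442473,  1.61270467,  0.25007192]), 'tvec': array([-0.60082049, -0.03545401,  0.39257358])}
cam in tool [-0.08240788  0.00151992 -0.08455754] [[-0.    -0.301  0.954]
 [ 1.     0.     0.   ]
 [-0.     0.954  0.301]]
[[-0.     0.372 -0.928]
 [ 0.002 -0.928 -0.372]
 [-1.    -0.002 -0.   ]]
```

View pics/topc.png

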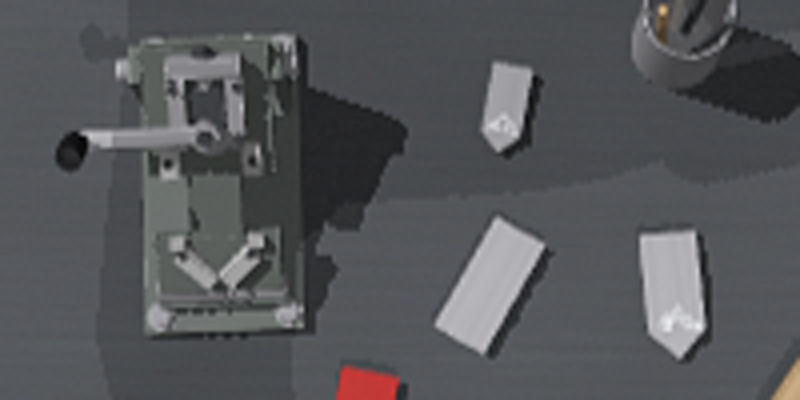

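```bash
cat >> h.py <<'E'
from scipy.optimize import least_squares
def jigT(x,y,yaw):
    "nest frame: rotation and origin"
    return R.from_euler("z",yaw)*R.from_euler("y",-np.pi/6), np.array([x,y,.07])
def fit_jig(obs,x0=(.54,.06,0)):
    "obs: list of (nest point mm, uv, params)"
    def f(v):
        r,o=jigT(*v); return np.concatenate([project(r.apply(np.array(P)/1000)+o,p)[0]-uv for P,uv,p in obs])
    s=least_squares(f,x0,loss="soft_l1"); return s.x,s.fun.reshape(-1,2).round(1)
PL=np.array([[50,22.5],[50,-22.5],[-27.5,-22.5],[-50,0],[-27.5,22.5]])/1000
def fit_plate(uv,p,x0,z=.012):
    W=ray(uv,p,z)[:,:2]
    def f(v): return ((R.from_euler("z",v[2]).apply(np.c_[PL,np.zeros(5)])[:,:2]+v[:2]-W)*1000).ravel()
    s=least_squares(f,x0); return s.x,s.fun.reshape(-1,2).round(1)
E
python3 - <<'E'
from h import *
p=camera_params("top")
c=lambda *a:(np.array(a)+.5)/4-.5+[205,175]
print(fit_plate(c([640,235],[697,231],[706,328],[681,359],[650,333]),p,(.47,-.3,0)))
print(fit_jig([((69,95,74),c(70,151)[...],p),((69,0,42),c(205,134),p)]))
W=ray(c([130,38],[298,35],[303,333],[145,335]),p,.012); print(W)
d=W[[0,1]]-W[[3,2]]; print(np.arctan2(d[:,1],d[:,0]))
E
```

```text
(array([ 0.4688228 , -0.30017874,  0.10162527]), array([[-0.7, -0.3],
       [-0.5,  0.3],
       [ 0.1, -0.3],
       [ 0.5,  0.1],
       [ 0.5,  0.2]]))
(array([0.52262391, 0.05838457, 0.05760109]), array([[-0.2,  0. ],
       [ 0.2, -0. ]]))
[[ 0.66788153  0.13941975  0.012     ]
 [ 0.673947    0.00471182  0.012     ]
 [ 0.4322821  -0.00757765  0.012     ]
 [ 0.42782544  0.11608587  0.012     ]]
[0.09689739 0.05080956]
```

```bash
cat >> h.py <<'E'
JIG=(0.5226,0.0584,0.0576)
def tool(nest_pt,th,back,jig=None):
    "TCP pose: grasp point 'back' mm above nest_pt along nest z, tool along -nest z; jaw y at angle th from nest x (left positive)"
    r,o=jigT(*(jig or JIG)); pt=r.apply((np.array(nest_pt)+[0,0,65+back])/1000)+o
    y=np.array([np.cos(th),np.sin(th),0]); x=np.array([0,0,-1.])
    return pt, r*R.from_matrix(np.c_[x,y,np.cross(x,y)])
E
python3 - <<'E'
from h import *
T=tool((69,95,60),0,90); print(T[0],delta(*T))
E
```

```text
[0.46946596 0.1504939  0.29069546] (array([  12.1, -564.9, -491.7]), array([-1.2178,  0.3251,  0.4546]))
```

Request:
{"api": "step_arm", "payload": {"commands": [{"xyz": [-40,-120,-100],"turn": [-0.1,0.03,0.04],"grip": 40},{"xyz": [-40,-240,-210],"turn": [-0.3,0.08,0.1],"grip": 40},{"xyz": [-30,-400,-350],"turn": [-0.6,0.16,0.22],"grip": 40},{"xyz": [0,-565,-492],"turn": [-1.218,0.325,0.455],"grip": 40},{"xyz": [0,-565,-492],"turn": [-1.218,0.325,0.455],"grip": 40},{"xyz": [0,-565,-492],"turn": [-1.218,0.325,0.455],"grip": 40},{"xyz": [0,-565,-492],"turn": [-1.218,0.325,0.455],"grip": 40},{"xyz": [0,-565,-492],"turn": [-1.218,0.325,0.455],"grip": 40},{"xyz": [0,-565,-492],"turn": [-1.218,0.325,0.455],"grip": 40},{"xyz": [0,-565,-492],"turn": [-1.218,0.325,0.455],"grip": 40},{"xyz": [0,-565,-492],"turn": [-1.218,0.325,0.455],"grip": 40},{"xyz": [0,-565,-492],"turn": [-1.218,0.325,0.455],"grip": 40}]}}

```text
t: 1.6
tool_pos: [0.4659, 0.1392, 0.3035]
orientation: [1.381, 0.85, -0.769]
force: [1.2, -1.8, 0.1]
opening: 0.0399
```

```bash
python3 - <<'E'
from h import *
import pickle
T=tool((69,95,60),0,90); print(delta(*T), telemetry.read_state()["q"].round(3))
p=camera_params("wrist"); im=read_camera("wrist"); cv2.imwrite("pics/w1.png",im[...,::-1]); pickle.dump(p,open("w1.pkl","wb"))
E
```

```text
(array([ 13.1,  -2.7, -11.1]), array([ 0.002 ,  0.0011, -0.0023])) [ 0.241 -0.613  2.186 -0.107  1.053  0.21 ]
```

View pics/w1.png

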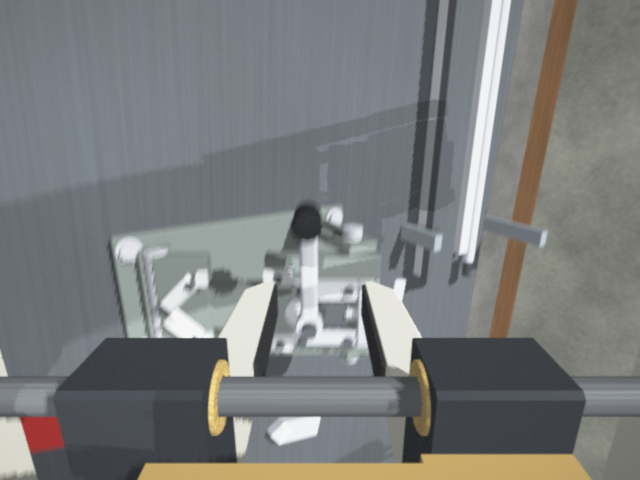

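The wrist view shows the knob top near (306,218), the lever running down to the hub at (308,325), and the V blocks at (180,290) to (185,325). I'll compare these with the model's predictions in an overlay crop.

```bash
python3 - <<'E'
from h import *
import pickle
p=pickle.load(open("w1.pkl","rb")); im=cv2.imread("pics/w1.png")[...,::-1].copy()
r,o=jigT(*JIG)
k=4;x0,y0,x1,y1=100,195,300,345
x0,x1=170,370
x0,x1=110,310
c=cv2.resize(im[y0:y1,x0:x1],None,fx=k,fy=k,interpolation=cv2.INTER_CUBIC).copy()
def P(pt): return ((project(r.apply(np.array(pt)/1000)+o,p)[0]+.5-[x0,y0])*k-.5)
a=np.linspace(0,6.3,20)
rows=[[(69+10*np.cos(t),95+10*np.sin(t),74) for t in a],
 [(-66,48,0),(130,48,0)],[(-66,48,0),(-66,-48,0)],
 [(-50,0,0),(-27.5,22.5,0),(-19,22.5,0)],[(-50,0,0),(-27.5,-22.5,0)],[(-19,20,0),(30,20,0),(30,48,0)]]
for q in rows: cv2.polylines(c,[np.int32([P(t) for t in q])],False,(255,0,0),1)
cv2.imwrite("pics/w1o.png",c[...,::-1])
for n,t in dict(knob=(69,95,74),hub=(69,0,42)).items(): print(n,project(r.apply(np.array(t)/1000)+o,p))
E
```

```text
knob [[312.89652168 230.94470703]]
hub [[313.68314678 333.46811309]]
```

View pics/w1o.png

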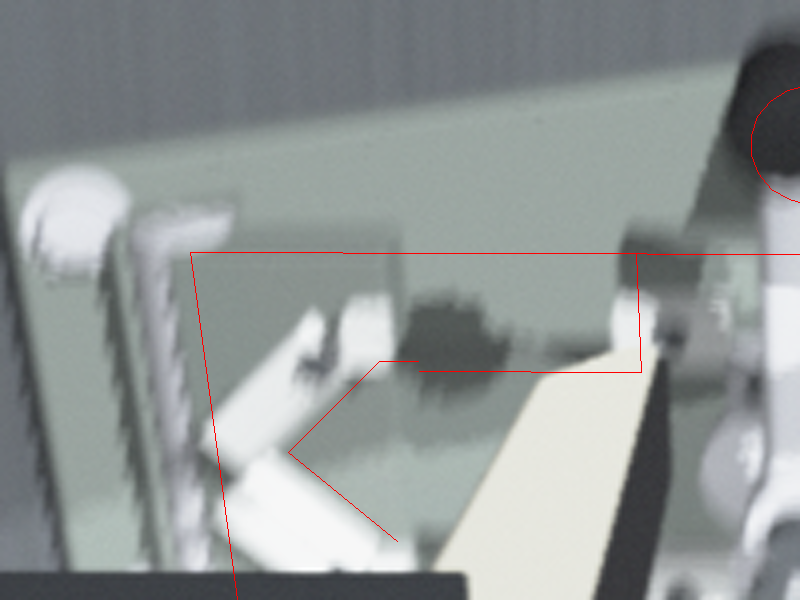

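Request:
{"api": "step_arm", "payload": {"commands": [{"xyz": [0,0,0],"turn": [0,0,0],"grip": 93},{"xyz": [0,0,0],"turn": [0,0,0],"grip": 93},{"xyz": [0,0,0],"turn": [0,0,0],"grip": 93}]}}

```text
t: 2.02
tool_pos: [0.4662, 0.1349, 0.3037]
orientation: [1.383, 0.848, -0.773]
force: [0.7, 0.3, 0.2]
opening: 0.0653
```

```bash
python3 - <<'E'
from h import *
import pickle
T=tool((69,95,60),0,90); print(delta(*T), telemetry.read_state()["dq"].round(3))
p=camera_params("wrist"); im=read_camera("wrist"); cv2.imwrite("pics/w2.png",im[...,::-1]); pickle.dump(p,open("w2.pkl","wb"))
r,o=jigT(*JIG)
for n,t in dict(knob=(69,95,74),hub=(69,0,42)).items(): print(n,project(r.apply(np.array(t)/1000)+o,p))
crop(im,105,195,365,350,3,"w2c.png")
E
```

```text
(array([ 13.3,  -2.9, -15.4]), array([-0.0018,  0.0032, -0.0016])) [-0.004 -0.003 -0.001 -0.002 -0.001  0.004]
knob [[312.77160704 223.90839525]]
hub [[314.07837065 328.00408565]]
```

View pics/w2c.png

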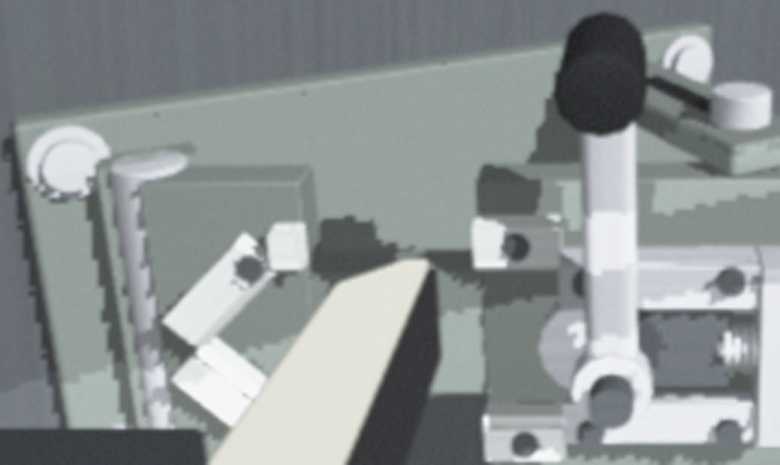

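```bash
python3 - <<'E'
from h import *
import pickle
p=pickle.load(open("w2.pkl","rb")); pt=camera_params("top")
c=lambda *a:(np.array(a)+.5)/3-.5+[105,195]
ct=lambda *a:(np.array(a)+.5)/4-.5+[205,175]
ow=[((69,95,74),c(601,93),p),((69,0,42),c(610,400),p),((-19,48,0),c(303,182),p),((30,48,0),c(480,182),p)]
ot=[((69,95,74),ct(66,153),pt),((69,0,42),ct(205,134),pt)]
print(fit_jig(ow)); print(fit_jig(ow[:2])); print(fit_jig(ow[2:])); print(fit_jig(ow+ot))
# base corners
print(ray(c([18,125],[712,28]),p,.012))
v,_=fit_jig(ow+ot); r,o=jigT(*v)
k=3
im=cv2.imread("pics/w2.png"); d=cv2.resize(im[195:350,105:365],None,fx=k,fy=k,interpolation=cv2.INTER_CUBIC)
def P(t): return (project(r.apply(np.array(t)/1000)+o,p)[0]+.5-[105,195])*k-.5
a=np.linspace(0,6.3,20)
rows=[[(69+10*np.cos(t),95+10*np.sin(t),74) for t in a],[(69+10*np.cos(t),95+10*np.sin(t),34) for t in a],
 [(-66,48,0),(130,48,0)],[(-66,48,0),(-66,-48,0)],[(-19,48,0),(-19,20,0)],
 [(-51,-.5,9),(-27.5,23,9),(-19,23.75,9)],[(-50,0,0),(-27.5,-22.5,0)],[(-19,20,0),(30,20,0),(30,48,0)],[(54,28,18),(124,28,18),(124,-28,18),(54,-28,18),(54,28,18)]]
for q in rows: cv2.polylines(d,[np.int32([P(t) for t in q])],False,(0,0,255),1)
cv2.imwrite("pics/w2o.png",d)
E
```

```text
(array([0.51809551, 0.0574465 , 0.06920936]), array([[-0. ,  0.2],
       [ 1. ,  1.8],
       [ 0.2, -0.4],
       [-1.3, -1. ]]))
(array([0.51751634, 0.05812301, 0.06475517]), array([[-0.2, -0.7],
       [ 0.4,  1.4]]))
(array([0.51779142, 0.05677987, 0.05360803]), array([[ 0.7, -0.1],
       [-0.8,  0. ]]))
(array([0.51843098, 0.05749146, 0.07221193]), array([[ 0. ,  0. ],
       [ 1.4,  1.6],
       [ 0.4, -0.4],
       [-1.1, -1.2],
       [ 1. ,  1.4],
       [ 0.2,  1.4]]))
[[0.42989027 0.11446736 0.012     ]
 [0.66756336 0.1286597  0.012     ]]
```

View pics/w2o.png

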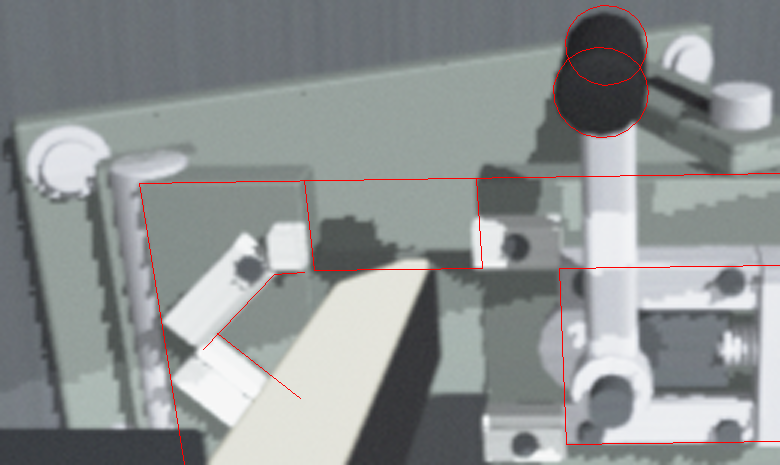

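The overlay fits within about 1 px. Yaw looks nearer 0.06, judging by the base edge. Next I grip the knob.

```bash
sed -i 's/^JIG=.*/JIG=(0.518,0.0575,0.061)/' h.py; python3 - <<'E'
from h import *
print(delta(*tool((69,95,60),0,30)));print(delta(*tool((69,95,60),0,0)))
E
```

```text
(array([ 70.9,  -7.4, -15. ]), array([-0.0049,  0.005 , -0.0017]))
(array([100.9,  -7.5, -15.1]), array([-0.0049,  0.005 , -0.0017]))
```

Request:
{"api": "step_arm", "payload": {"commands": [{"xyz": [20,-7,-15],"turn": [0,0,0],"grip": 50},{"xyz": [50,-7,-15],"turn": [0,0,0],"grip": 50},{"xyz": [75,-7,-15],"turn": [0,0,0],"grip": 50},{"xyz": [101,-7,-15],"turn": [0,0,0],"grip": 50},{"xyz": [101,-7,-15],"turn": [0,0,0],"grip": 50},{"xyz": [101,-7,-15],"turn": [0,0,0],"grip": 10},{"xyz": [101,-7,-15],"turn": [0,0,0],"grip": 10},{"xyz": [101,-7,-15],"turn": [0,0,0],"grip": 10},{"xyz": [101,-7,-15],"turn": [0,0,0],"grip": 10},{"xyz": [101,-7,-15],"turn": [0,0,0],"grip": 10},{"xyz": [101,-7,-15],"turn": [0,0,0],"grip": 10}], "force": 6}}

```text
t: 3.45
tool_pos: [0.5096, 0.1544, 0.2127]
orientation: [1.382, 0.851, -0.771]
force: [-3.6, 2.4, 2.7]
opening: 0.0197
```

```bash
python3 - <<'E'
from h import *
s=telemetry.read_state(); print(s["t"],s["opening"],s["force"],s["q"].round(2)); print(delta(*tool((69,95,60),0,0)))
for a in np.linspace(0,1.65,12)[1:]:
  print(round(a,2),delta(*tool((69+95*np.sin(a),95*np.cos(a),60),-a,0)))
E
```

```text
3.45 0.019697077161930095 [-3.55054163  2.42437841  2.67084822] [ 0.25 -0.37  2.19 -0.14  0.81  0.26]
(array([-0.1, -0.2,  2.2]), array([-0.0018,  0.0028, -0.0012]))
0.15 (array([-0.1, 14. ,  3.2]), array([ 0.1482,  0.0027, -0.0014]))
0.3 (array([-0.1, 27.9,  6.4]), array([ 0.2982,  0.0026, -0.0016]))
0.45 (array([-0.1, 41.1, 11.6]), array([ 0.4482,  0.0025, -0.0018]))
0.6 (array([-0. , 53.5, 18.7]), array([ 0.5982,  0.0024, -0.002 ]))
0.75 (array([ 0. , 64.6, 27.6]), array([ 0.7482,  0.0023, -0.0022]))
0.9 (array([ 0. , 74.3, 38. ]), array([ 0.8982,  0.0021, -0.0024]))
1.05 (array([ 0.1, 82.3, 49.8]), array([ 1.0482,  0.002 , -0.0026]))
1.2 (array([ 0.1, 88.4, 62.6]), array([ 1.1982,  0.0018, -0.0027]))
1.35 (array([ 0.2, 92.6, 76.2]), array([ 1.3482,  0.0016, -0.0029]))
1.5 (array([ 0.2, 94.7, 90.3]), array([ 1.4982e+00,  1.4000e-03, -3.1000e-03]))
1.65 (array([  0.3,  94.7, 104.5]), array([ 1.6482e+00,  1.2000e-03, -3.2000e-03]))
```

Request:
{"api": "step_arm", "payload": {"commands": [{"xyz": [0,14,3],"turn": [0.15,0,0],"grip": 10},{"xyz": [0,28,6],"turn": [0.3,0,0],"grip": 10},{"xyz": [0,41,11],"turn": [0.45,0,0],"grip": 10},{"xyz": [0,53.5,18],"turn": [0.6,0,0],"grip": 10},{"xyz": [0,64.5,27],"turn": [0.75,0,0],"grip": 10},{"xyz": [0,74.5,37.5],"turn": [0.9,0,0],"grip": 10},{"xyz": [0,82.5,49.5],"turn": [1.05,0,0],"grip": 10},{"xyz": [0,88.5,62.5],"turn": [1.2,0,0],"grip": 10},{"xyz": [0,92.5,76],"turn": [1.35,0,0],"grip": 10},{"xyz": [0,94.5,90],"turn": [1.5,0,0],"grip": 10},{"xyz": [0,94.5,106],"turn": [1.66,0,0],"grip": 10},{"xyz": [0,94.5,106],"turn": [1.66,0,0],"grip": 10}]}}

```text
t: 4.95
tool_pos: [0.5965, 0.0536, 0.2586]
orientation: [-2.674, -0.007, 1.55]
force: [-3.8, 9.6, -0.1]
opening: 0.0201
```

```bash
python3 - <<'E'
from h import *
s=telemetry.read_state(); print(s["t"],s["opening"],s["force"],s["q"].round(2)); print(delta(*tool((69+95,0,60),-1.65,0)))
E
```

```text
4.95 0.020109964942303604 [-3.84091964  9.57584001 -0.07176845] [-0.01 -0.22  1.98  0.05  0.86  1.57]
(array([-0.7, -8.9, -1.2]), array([-0.0153,  0.002 , -0.0013]))
```

Request:
{"api": "step_arm", "payload": {"commands": [{"xyz": [0,0,0],"turn": [0,0,0],"grip": 45},{"xyz": [0,0,0],"turn": [0,0,0],"grip": 45},{"xyz": [0,0,0],"turn": [0,0,0],"grip": 45},{"xyz": [0,0,0],"turn": [0,0,0],"grip": 45},{"xyz": [-25,0,0],"turn": [0,0,0],"grip": 80},{"xyz": [-60,0,0],"turn": [0,0,0],"grip": 80},{"xyz": [-80,0,0],"turn": [0,0,0],"grip": 80},{"xyz": [-80,0,0],"turn": [0,0,0],"grip": 80}]}}

```text
t: 5.95
tool_pos: [0.5579, 0.0508, 0.3316]
orientation: [-2.683, -0.007, 1.542]
force: [-0.9, 0.1, -0.3]
opening: 0.0785
```

```bash
cat >> h.py <<'E'
PLATE=(0.4688,-0.3002,0.1016)
def ptool(h,plate=None,px=5):
    "vertical tool over plate, grasp point h mm above the bench, jaw along -plate y"
    x,y,a=plate or PLATE; r=R.from_euler("z",a)
    Y=r.apply([0,-1,0]); X=np.array([0,0,-1.])
    return r.apply([px/1000,0,0])+[x,y,(h+65)/1000], R.from_matrix(np.c_[X,Y,np.cross(X,Y)])
E
python3 - <<'E'
from h import *
print(telemetry.read_state()["force"],pose()[0],delta(*ptool(140)))
E
```

```text
[-0.93805669  0.07488454 -0.28167536] [0.55786679 0.05080185 0.33160219] (array([ 57.5, 357.1, 122.9]), array([-0.1294, -0.5288,  0.0097]))
```

Request:
{"api": "step_arm", "payload": {"commands": [{"xyz": [0,50,15],"turn": [-0.02,-0.08,0],"grip": 80},{"xyz": [0,110,35],"turn": [-0.04,-0.2,0],"grip": 80},{"xyz": [10,170,55],"turn": [-0.06,-0.3,0],"grip": 80},{"xyz": [25,230,80],"turn": [-0.1,-0.4,0],"grip": 80},{"xyz": [40,290,100],"turn": [-0.12,-0.5,0.01],"grip": 80},{"xyz": [57,357,123],"turn": [-0.129,-0.529,0.01],"grip": 80},{"xyz": [57,357,123],"turn": [-0.129,-0.529,0.01],"grip": 80},{"xyz": [57,357,123],"turn": [-0.129,-0.529,0.01],"grip": 80},{"xyz": [57,357,123],"turn": [-0.129,-0.529,0.01],"grip": 80},{"xyz": [57,357,123],"turn": [-0.129,-0.529,0.01],"grip": 80}]}}

```text
t: 7.2
tool_pos: [0.4732, -0.2984, 0.2043]
orientation: [2.165, 0.111, -2.171]
force: [0.0, 0.1, -0.6]
opening: 0.0801
```

```bash
python3 - <<'E'
from h import *
import pickle
print(delta(*ptool(140)), telemetry.read_state()["dq"].round(3), telemetry.read_state()["q"].round(2))
p=camera_params("wrist"); im=read_camera("wrist"); cv2.imwrite("pics/w3.png",im[...,::-1]); pickle.dump(p,open("w3.pkl","wb"))
r=R.from_euler("z",PLATE[2]); uv=project(r.apply(np.c_[PL,np.full(5,.012)])+[*PLATE[:2],0],p); print(uv.round(1))
x0,y0=np.int32(uv.min(0)-40).clip(0);x1,y1=np.int32(uv.max(0)+40);y1=min(y1,480)
print(x0,y0,x1,y1); crop(im,x0,y0,x1,y1,3,"w3c.png")
E
```

```text
(array([-0.7,  1.4, -0.5]), array([ 0.0013,  0.0028, -0.0006])) [-0.001  0.    -0.001 -0.002  0.001 -0.002] [-0.65  0.09  1.71 -0.    1.34  0.82]
[[287.1 171.1]
 [350.4 171.2]
 [347.8 271.9]
 [318.6 298.2]
 [289.5 271.8]]
247 131 390 338
```

View pics/w3c.png

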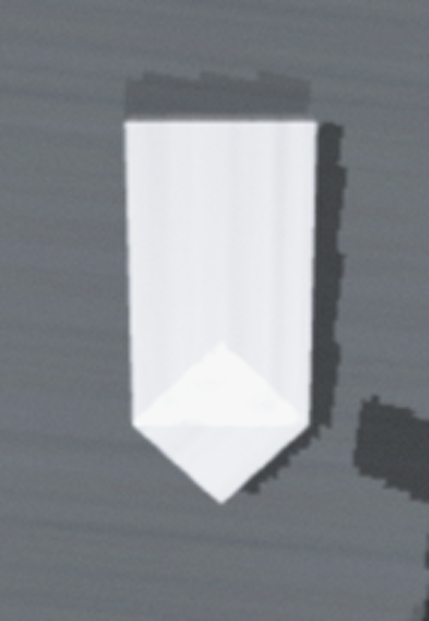

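```bash
python3 - <<'E'
from h import *
import pickle
p=pickle.load(open("w3.pkl","rb"))
c=lambda *a:(np.array(a)+.5)/3-.5+[247,131]
v,e=fit_plate(c([125,121],[317,121],[309,424],[221,503],[134,424]),p,PLATE);print(v,e)
print(delta(*ptool(21,tuple(v))))
E
```

```text
[ 0.46891947 -0.3014865   0.10472701] [[-0.1 -0.3]
 [-0.1  0.2]
 [ 0.1  0.1]
 [ 0.1 -0.1]
 [ 0.   0. ]]
(array([118.3,   2.5,  -0.9]), array([-0.0018,  0.003 , -0.0007]))
```

Request:
{"api": "step_arm", "payload": {"commands": [{"xyz": [40,2.5,-1],"turn": [0,0,0],"grip": 80},{"xyz": [80,2.5,-1],"turn": [0,0,0],"grip": 75},{"xyz": [105,2.5,-1],"turn": [0,0,0],"grip": 70},{"xyz": [114,2.5,-1],"turn": [0,0,0],"grip": 70},{"xyz": [117,2.5,-1],"turn": [0,0,0],"grip": 70},{"xyz": [117,2.5,-1],"turn": [0,0,0],"grip": 60},{"xyz": [117,2.5,-1],"turn": [0,0,0],"grip": 50},{"xyz": [117,2.5,-1],"turn": [0,0,0],"grip": 40},{"xyz": [117,2.5,-1],"turn": [0,0,0],"grip": 35},{"xyz": [117,2.5,-1],"turn": [0,0,0],"grip": 35},{"xyz": [117,2.5,-1],"turn": [0,0,0],"grip": 35},{"xyz": [117,2.5,-1],"turn": [0,0,0],"grip": 35}], "force": 35}}

```text
t: 8.75
tool_pos: [0.4735, -0.3019, 0.0871]
orientation: [2.165, 0.11, -2.173]
force: [-1.4, 2.5, 6.8]
opening: 0.0443
```

```bash
python3 - <<'E'
from h import *
s=telemetry.read_state(); print(s["t"],s["opening"],s["force"]); print(delta(*ptool(21,(.46892,-.3015,.1047))))
E
```

```text
8.75 0.044284157253549464 [-1.37790394  2.53558992  6.79695975]
(array([ 1.1, -0.9, -0.5]), array([-0.0034,  0.0036,  0.0001]))
```

Request:
{"api": "step_arm", "payload": {"commands": [{"xyz": [0,0,0],"turn": [0,0,0],"grip": 30},{"xyz": [-15,0,0],"turn": [0,0,0],"grip": 30},{"xyz": [-50,0,0],"turn": [0,0,0],"grip": 30},{"xyz": [-100,0,0],"turn": [0,0,0],"grip": 30},{"xyz": [-150,0,0],"turn": [0,0,0],"grip": 30},{"xyz": [-150,0,0],"turn": [0,0,0],"grip": 30}], "force": 50}}

```text
t: 9.5
tool_pos: [0.4757, -0.3036, 0.2424]
orientation: [2.17, 0.102, -2.163]
force: [0.9, -0.6, -2.8]
opening: 0.0445
```

```bash
sed -i 's/^JIG=.*/JIG=(0.5178,0.0570,0.056)/' h.py; python3 - <<'E'
from h import *
s=telemetry.read_state(); print(s["t"],s["opening"],s["force"],s["q"].round(2)); print(pose()[0],delta(*tool((6.5,0,22),-np.pi/2,60)))
E
```

```text
9.5 0.044537906676522875 [ 0.90795281 -0.62443449 -2.75920731] [-0.66  0.07  1.67 -0.    1.4   0.81]
[ 0.47573356 -0.30363715  0.24244398] (array([  39.5, -357.9,  -10.3]), array([0.0457, 0.5208, 0.0053]))
```

Request:
{"api": "step_arm", "payload": {"commands": [{"xyz": [-10,-40,-2],"turn": [0,0.03,0],"grip": 30},{"xyz": [-15,-100,-4],"turn": [0.01,0.12,0],"grip": 30},{"xyz": [-15,-160,-6],"turn": [0.02,0.22,0],"grip": 30},{"xyz": [-10,-220,-8],"turn": [0.03,0.32,0],"grip": 30},{"xyz": [-5,-280,-10],"turn": [0.04,0.42,0],"grip": 30},{"xyz": [5,-325,-10],"turn": [0.045,0.5,0.005],"grip": 30},{"xyz": [20,-350,-10],"turn": [0.046,0.521,0.005],"grip": 30},{"xyz": [30,-358,-10],"turn": [0.046,0.521,0.005],"grip": 30},{"xyz": [30,-358,-10],"turn": [0.046,0.521,0.005],"grip": 30},{"xyz": [30,-358,-10],"turn": [0.046,0.521,0.005],"grip": 30},{"xyz": [30,-358,-10],"turn": [0.046,0.521,0.005],"grip": 30},{"xyz": [30,-358,-10],"turn": [0.046,0.521,0.005],"grip": 30}]}}

```text
t: 11.0
tool_pos: [0.4477, 0.0547, 0.2068]
orientation: [2.696, 0.079, -1.569]
force: [0.2, -0.2, -3.5]
opening: 0.0441
```

```bash
python3 - <<'E'
from h import *
import pickle
s=telemetry.read_state(); print(s["t"],s["opening"],s["force"],s["q"].round(2),s["dq"].round(3)); print(delta(*tool((6.5,0,22),-np.pi/2,60)))
p=camera_params("wrist"); im=read_camera("wrist"); pickle.dump(p,open("w4.pkl","wb"))
r,o=jigT(*JIG); im=im[...,::-1].copy(); raw=im.copy(); cv2.imwrite("pics/w4raw.png",raw)
k=2; d=cv2.resize(im[60:360,160:480],None,fx=k,fy=k,interpolation=cv2.INTER_CUBIC)
def P(t): return (project(r.apply(np.array(t)/1000)+o,p)[0]+.5-[160,60])*k-.5
rows=[[(-19,48,0),(-66,48,0),(-66,-48,0),(-19,-48,0)],[(30,20,0),(30,48,0),(130,48,0),(130,-48,0),(30,-48,0),(30,-20,0)],[(54,28,18),(124,28,18),(124,-28,18),(54,-28,18),(54,28,18)]]
for q in rows: cv2.polylines(d,[np.int32([P(t) for t in q])],False,(0,0,255),1)
t,R0=pose()
# plate top as held: underside 22.1 below grasp pt
q=[t+R0.apply([.065+.0221-.012,-y,-(x-.005)]) for x,y in PL]
cv2.polylines(d,[np.int32([(project(w,p)[0]+.5-[160,60])*k-.5 for w in q])],True,(0,255,0),1)
cv2.imwrite("pics/w4o.png",d)
E
```

```text
11.0 0.04409394226792001 [ 0.21052059 -0.19153157 -3.5484722 ] [-0.02 -0.7   2.41  0.05  0.91  1.48] [ 0.008 -0.002  0.004  0.    -0.002  0.001]
(array([6.5, 1.6, 1.1]), array([-0.0046,  0.0067,  0.0055]))
```

View pics/w4o.png

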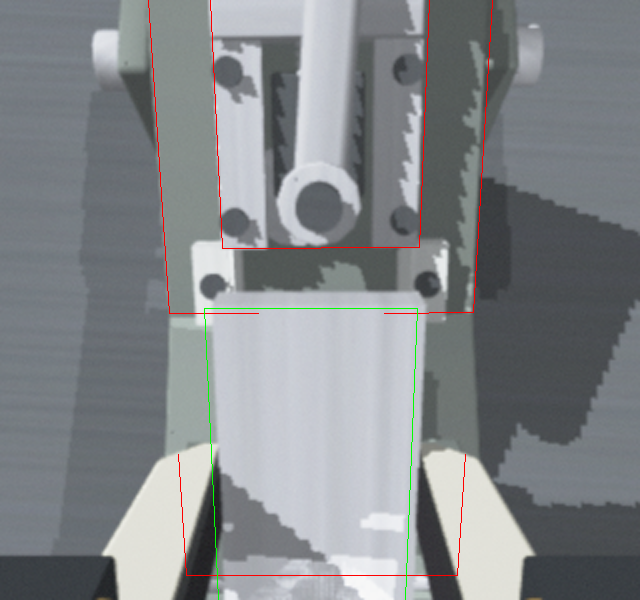

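Request:
{"api": "step_arm", "payload": {"commands": [{"xyz": [15,0.6,2],"turn": [-0.0046,0.0067,0.0055],"grip": 30},{"xyz": [30,0.6,2],"turn": [-0.0046,0.0067,0.0055],"grip": 30},{"xyz": [45,0.6,2],"turn": [-0.0046,0.0067,0.0055],"grip": 30},{"xyz": [51,0.6,2],"turn": [-0.0046,0.0067,0.0055],"grip": 30},{"xyz": [51,0.6,2],"turn": [-0.0046,0.0067,0.0055],"grip": 30},{"xyz": [51,0.6,2],"turn": [-0.0046,0.0067,0.0055],"grip": 30}]}}

```text
t: 11.8
tool_pos: [0.471, 0.0563, 0.1616]
orientation: [2.695, 0.077, -1.556]
force: [-0.1, 0.4, -2.1]
opening: 0.0445
```

```bash
python3 - <<'E'
from h import *
import pickle
s=telemetry.read_state(); print(s["t"],s["opening"],s["force"],s["dq"].round(3)); print(delta(*tool((6.5,0,22),-np.pi/2,0)))
p=camera_params("wrist"); im=read_camera("wrist"); pickle.dump(p,open("w5.pkl","wb")); cv2.imwrite("pics/w5.png",im[...,::-1])
sc=read_camera("scene"); cv2.imwrite("pics/s5.png",sc[...,::-1])
r,o=jigT(*JIG)
for q in [(30,48,0),(30,-48,0),(54,28,18),(54,-28,18),(30,23.75,9),(30,-23.75,9),(69,0,42)]: print(q,project(r.apply(np.array(q)/1000)+o,p)[0].round(1))
a=cv2.resize(im[100:300,195:455,::-1],None,fx=3,fy=3,interpolation=cv2.INTER_CUBIC)
cv2.imwrite("pics/w5c.png",a)
E
```

```text
11.8 0.04452921382525929 [-0.11438834  0.44066584 -2.1026482 ] [ 0.001 -0.006  0.     0.    -0.003  0.001]
(array([15.7,  1.9, -1.2]), array([ 0.001 , -0.0003,  0.0006]))
(30, 48, 0) [225.2 239.2]
(30, -48, 0) [415.2 239.5]
(54, 28, 18) [257.1 200.3]
(54, -28, 18) [383.8 200.5]
(30, 23.75, 9) [271.1 245. ]
(30, -23.75, 9) [369.4 245.2]
(69, 0, 42) [320.7 174.5]
```

View pics/w5c.png

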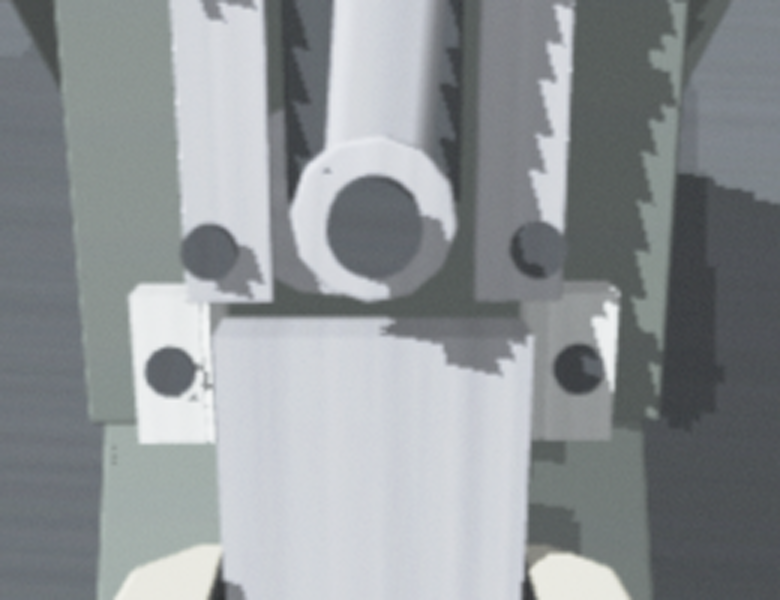

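The wrist crop shows the plate's square end at x 215..533 (centre 374). The bed, wall blocks and hub centre at 374–375, so it is aligned laterally. I'll shift slightly uphill and lower.

Request:
{"api": "step_arm", "payload": {"commands": [{"xyz": [3,0,-0.9],"turn": [0,0,0],"grip": 30},{"xyz": [6,0,-0.9],"turn": [0,0,0],"grip": 30},{"xyz": [8,0,-0.9],"turn": [0,0,0],"grip": 30},{"xyz": [10,0,-0.9],"turn": [0,0,0],"grip": 30},{"xyz": [11,0,-0.9],"turn": [0,0,0],"grip": 30},{"xyz": [12,0,-0.9],"turn": [0,0,0],"grip": 30},{"xyz": [12,0,-0.9],"turn": [0,0,0],"grip": 30}]}}

```text
t: 12.78
tool_pos: [0.4775, 0.0567, 0.1509]
orientation: [2.695, 0.077, -1.557]
force: [-0.3, -0.1, -4.1]
opening: 0.0447
```

```bash
python3 - <<'E'
from h import *
s=telemetry.read_state(); print(s["t"],s["opening"],s["force"],s["wrist_torque"]); print(delta(*tool((6.5,0,22),-np.pi/2,0)))
E
```

```text
12.775 0.04473466150220531 [-0.26564947 -0.12392115 -4.05569688] [ 0.00501723  0.55499206 -0.02277536]
(array([ 3.2,  2. , -0.9]), array([0.0011, 0.0006, 0.0007]))
```

Request:
{"api": "step_arm", "payload": {"commands": [{"xyz": [1,0,0],"turn": [0,0,0],"grip": 30},{"xyz": [2,0,0],"turn": [0,0,0],"grip": 30},{"xyz": [2.5,0,0],"turn": [0,0,0],"grip": 30},{"xyz": [3,0,0],"turn": [0,0,0],"grip": 30},{"xyz": [3,0,0],"turn": [0,0,0],"grip": 30}]}}

```text
t: 13.4
tool_pos: [0.4789, 0.0568, 0.1489]
orientation: [2.694, 0.077, -1.557]
force: [-13.7, -1.3, 9.4]
opening: 0.0444
```

```bash
python3 - <<'E'
from h import *
s=telemetry.read_state(); print(s["t"],s["opening"],s["force"],s["wrist_torque"]); print(delta(*tool((6.5,0,22),-np.pi/2,0)))
E
```

```text
13.4 0.04435661292483087 [-13.6790582   -1.30493596   9.35761987] [0.01455115 1.56196194 0.0352828 ]
(array([ 0.7,  2. , -0.7]), array([0.0013, 0.0012, 0.0007]))
```

Request:
{"api": "step_arm", "payload": {"commands": [{"xyz": [-0.7,0,0],"turn": [0,0,0],"grip": 30},{"xyz": [-0.7,0,0],"turn": [0,0,0],"grip": 46},{"xyz": [-0.7,0,0],"turn": [0,0,0],"grip": 50},{"xyz": [-0.7,0,0],"turn": [0,0,0],"grip": 58},{"xyz": [-0.7,0,0],"turn": [0,0,0],"grip": 62},{"xyz": [-0.7,0,0],"turn": [0,0,0],"grip": 62},{"xyz": [-15,0,0],"turn": [0,0,0],"grip": 62},{"xyz": [-45,0,0],"turn": [0,0,0],"grip": 62},{"xyz": [-95,0,0],"turn": [0,0,0],"grip": 62},{"xyz": [-95,0,0],"turn": [0,0,0],"grip": 62},{"xyz": [-95,0,0],"turn": [0,0,0],"grip": 62}]}}

```text
t: 14.78
tool_pos: [0.4318, 0.0541, 0.2309]
orientation: [2.696, 0.077, -1.555]
force: [-0.1, -0.5, 0.4]
opening: 0.0618
```

```bash
python3 - <<'E'
from h import *
s=telemetry.read_state(); print(s["t"],s["opening"],s["force"])
p=camera_params("wrist"); im=read_camera("wrist"); r,o=jigT(*JIG); print(project(r.apply([0,0,.012])+o,p))
cv2.imwrite("pics/w6.png",im[...,::-1]); crop(im,195,130,455,330,3,"w6c.png")
a=1.65; print(delta(*tool((69+95*np.sin(a),95*np.cos(a),60),-a,90)),delta(*tool((69+95*np.sin(a),95*np.cos(a),60),-a,0)))
E
```

```text
14.775 0.061782823413783626 [-0.09504261 -0.51460625  0.38050562]
[[319.85165509 251.03318833]]
(array([ -33.8,    9.6, -158.7]), array([0.0802, 0.0018, 0.0007])) (array([  56.2,    9.7, -158.8]), array([0.0802, 0.0018, 0.0007]))
```

View pics/w6c.png

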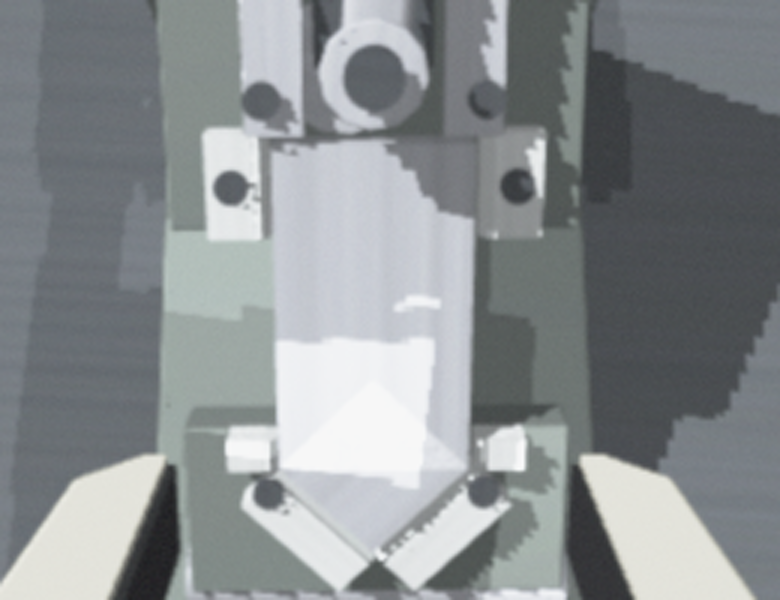

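The plate lies in the V, square and symmetric: its end spans (272..478, 137) and its tip is at (375,553). Next I grip the knob again at the recorded pose.

```bash
python3 - <<'E'
from h import *
K=np.array([0.5965,0.0536,0.2586]); Ro=R.from_rotvec([-2.674,-0.007,1.55])
print(delta(K,Ro), delta(K-Ro.apply([.09,0,0]),Ro))
r,o=jigT(*JIG); print(r.inv().apply(K+Ro.apply([.065,0,0])-o)*1000, r.inv().apply(np.array([.5096,.1544,.2127])+Ro.apply([.065,0,0])-o)*1000)
E
```

```text
(array([  57. ,    9.9, -157.3]), array([ 0.0912, -0.0003, -0.0008])) (array([ -33. ,   10. , -157.3]), array([ 0.0912, -0.0003, -0.0008]))
[162.04865223  -7.70116929  59.13944263] [68.84500326 97.80467451 59.94983974]
```

Request:
{"api": "step_arm", "payload": {"commands": [{"xyz": [-20,2,-20],"turn": [0.02,0,0],"grip": 50},{"xyz": [-33,5,-65],"turn": [0.05,0,0],"grip": 50},{"xyz": [-33,8,-115],"turn": [0.09,0,0],"grip": 50},{"xyz": [-25,10,-150],"turn": [0.09,0,0],"grip": 50},{"xyz": [0,10,-158],"turn": [0.09,0,0],"grip": 50},{"xyz": [30,10,-158],"turn": [0.09,0,0],"grip": 50},{"xyz": [57,10,-158],"turn": [0.09,0,0],"grip": 50},{"xyz": [57,10,-158],"turn": [0.09,0,0],"grip": 10},{"xyz": [57,10,-158],"turn": [0.09,0,0],"grip": 10},{"xyz": [57,10,-158],"turn": [0.09,0,0],"grip": 10},{"xyz": [57,10,-158],"turn": [0.09,0,0],"grip": 10},{"xyz": [57,10,-158],"turn": [0.09,0,0],"grip": 10}], "force": 15}}

```text
t: 16.32
tool_pos: [0.5975, 0.0545, 0.2617]
orientation: [-2.677, -0.009, 1.545]
force: [0.8, 5.6, -0.0]
opening: 0.0194
```

```bash
python3 - <<'E'
from h import *
s=telemetry.read_state(); print(s["t"],s["opening"],s["force"]); r,o=jigT(*JIG); p,q=pose()
print(r.inv().apply(p+q.apply([.065,0,0])-o)*1000)
for a in np.linspace(1.65,0.0,12):
  print(round(a,2),delta(*tool((69+3*(a<.3)+94*np.sin(a),95*np.cos(a),60),-a,0)))
E
```

```text
16.325 0.019431935211378506 [ 0.76453031  5.62019055 -0.01182764]
[164.74847306  -6.87030794  61.27316427]
1.65 (array([1.3, 0.7, 1.9]), array([-0.0098, -0.0015,  0.0022]))
1.5 (array([  1.3, -13.5,   3.1]), array([-0.1598, -0.0017,  0.0021]))
1.35 (array([  1.3, -27.4,   6.4]), array([-0.3098, -0.0019,  0.002 ]))
1.2 (array([  1.3, -40.6,  11.7]), array([-0.4598, -0.002 ,  0.0018]))
1.05 (array([  1.4, -52.8,  18.9]), array([-0.6098, -0.0022,  0.0017]))
0.9 (array([  1.4, -63.8,  27.8]), array([-0.7598, -0.0023,  0.0015]))
0.75 (array([  1.4, -73.4,  38.2]), array([-0.9098, -0.0024,  0.0014]))
0.6 (array([  1.4, -81.3,  50. ]), array([-1.0598, -0.0026,  0.0012]))
0.45 (array([  1.4, -87.3,  62.8]), array([-1.2098e+00, -2.7000e-03,  1.0000e-03]))
0.3 (array([  1.4, -91.3,  76.3]), array([-1.3598e+00, -2.8000e-03,  8.0000e-04]))
0.15 (array([  1.3, -93.6,  87.3]), array([-1.5098e+00, -2.9000e-03,  6.0000e-04]))
0.0 (array([  1.3, -93.4, 101.3]), array([-1.6598e+00, -3.0000e-03,  4.0000e-04]))
```

Request:
{"api": "step_arm", "payload": {"commands": [{"xyz": [1,-13.5,2],"turn": [-0.16,0,0],"grip": 10},{"xyz": [1,-27.5,5.5],"turn": [-0.31,0,0],"grip": 10},{"xyz": [1,-40.5,11],"turn": [-0.46,0,0],"grip": 10},{"xyz": [1,-53,18.5],"turn": [-0.61,0,0],"grip": 10},{"xyz": [1,-64,27.5],"turn": [-0.76,0,0],"grip": 10},{"xyz": [1,-73.5,38],"turn": [-0.91,0,0],"grip": 10},{"xyz": [1,-81,50],"turn": [-1.06,0,0],"grip": 10},{"xyz": [1,-87,63],"turn": [-1.21,0,0],"grip": 10},{"xyz": [1,-91.5,76],"turn": [-1.36,0,0],"grip": 10},{"xyz": [1,-91.5,76],"turn": [-1.36,0,0],"grip": 10}], "force": 25}}

```text
t: 17.58
tool_pos: [0.5354, 0.1511, 0.2302]
orientation: [1.651, 0.757, -0.915]
force: [1.8, 14.1, 6.8]
opening: 0.0197
```

```bash
python3 - <<'E'
from h import *
s=telemetry.read_state(); print(s["t"],s["opening"],s["force"]); r,o=jigT(*JIG); p,q=pose()
print(r.inv().apply(p+q.apply([.065,0,0])-o)*1000,r.inv().apply(s["force"]))
for a in (.2,.1,0):
  print(round(a,2),delta(*tool((72+95*np.sin(a),96*np.cos(a),60),-a,0)))
E
```

```text
17.575 0.019738817144137513 [ 1.75447026 14.12671952  6.78501762]
[100.49791979  93.39843262  62.32625157] [ 5.59429426 14.00637562  4.6047962 ]
0.2 (array([ 2.2, -9. ,  1.6]), array([-0.0975, -0.0083, -0.007 ]))
0.1 (array([  2.2, -18.4,   3. ]), array([-0.1975, -0.0079, -0.0074]))
0 (array([  2.1, -27.6,   5.3]), array([-0.2975, -0.0076, -0.0078]))
```

Request:
{"api": "step_arm", "payload": {"commands": [{"xyz": [1,-4,-0.5],"turn": [-0.05,0,0],"grip": 10},{"xyz": [1,-9,-0.5],"turn": [-0.1,0,0],"grip": 10},{"xyz": [1,-14,0],"turn": [-0.15,0,0],"grip": 10},{"xyz": [1,-18.5,1],"turn": [-0.2,0,0],"grip": 10},{"xyz": [1,-22,2],"turn": [-0.24,0,0],"grip": 10},{"xyz": [1,-25,2.5],"turn": [-0.27,0,0],"grip": 10},{"xyz": [1,-27.5,3],"turn": [-0.3,0,0],"grip": 10},{"xyz": [1,-27.5,3],"turn": [-0.3,0,0],"grip": 10}], "force": 25}}

```text
t: 18.58
tool_pos: [0.5124, 0.155, 0.2161]
orientation: [1.39, 0.85, -0.762]
force: [-4.2, 15.1, 9.8]
opening: 0.0195
```

```bash
python3 - <<'E'
from h import *
s=telemetry.read_state(); print(s["t"],s["opening"],s["force"]); r,o=jigT(*JIG); p,q=pose()
print(r.inv().apply(p+q.apply([.065,0,0])-o)*1000,r.inv().apply(s["force"]))
E
```

```text
18.575 0.019480356602502025 [-4.22615261 15.08810016  9.79438039]
[73.74780786 98.58596727 61.50087382] [ 1.97432356 15.30098907 10.16970007]
```

Request:
{"api": "step_arm", "payload": {"commands": [{"xyz": [-0.5,-1,-1],"turn": [0,0,0],"grip": 10},{"xyz": [-0.5,-2,-1],"turn": [0,0,0],"grip": 10},{"xyz": [-0.5,-3,-1],"turn": [0,0,0],"grip": 10},{"xyz": [-0.5,-3,-1],"turn": [0,0,0],"grip": 10}]}}

```text
t: 19.08
tool_pos: [0.5099, 0.155, 0.215]
orientation: [1.389, 0.849, -0.763]
force: [1.7, 10.9, 7.7]
opening: 0.0197
```

```bash
python3 - <<'E'
from h import *
s=telemetry.read_state(); print(s["t"],s["opening"],s["force"]); r,o=jigT(*JIG); p,q=pose()
print(r.inv().apply(p+q.apply([.065,0,0])-o)*1000,r.inv().apply(s["force"]))
E
```

```text
19.075 0.019661591151471015 [ 1.69040331 10.92073867  7.66959396]
[70.97884226 98.60217867 61.75291826] [ 5.82578525 10.80900631  5.49256559]
```

Request:
{"api": "step_arm", "payload": {"commands": [{"xyz": [0,-1,0],"turn": [0,0,0],"grip": 10},{"xyz": [0,-2,0],"turn": [0,0,0],"grip": 10},{"xyz": [0,-3,0],"turn": [0,0,0],"grip": 10},{"xyz": [0,-3,0],"turn": [0,0,0],"grip": 10}]}}

```text
t: 19.58
tool_pos: [0.5078, 0.1546, 0.214]
orientation: [1.389, 0.847, -0.762]
force: [5.3, 9.2, 6.4]
opening: 0.0197
```

```bash
python3 - <<'E'
from h import *
s=telemetry.read_state(); print(s["t"],s["opening"],s["force"]); r,o=jigT(*JIG); p,q=pose()
print(r.inv().apply(p+q.apply([.065,0,0])-o)*1000,r.inv().apply(s["force"]))
E
```

```text
19.575 0.01967427349783282 [5.3214256  9.15840914 6.35353762]
[68.75956043 98.34500524 61.9502928 ] [8.22196147 8.8462084  2.58948165]
```

Request:
{"api": "step_arm", "payload": {"commands": [{"xyz": [0,-1,0],"turn": [0,0,0],"grip": 10},{"xyz": [0,-2,0],"turn": [0,0,0],"grip": 10},{"xyz": [0,-3,0],"turn": [0,0,0],"grip": 10},{"xyz": [0,-3,0],"turn": [0,0,0],"grip": 10}]}}

```text
t: 20.08
tool_pos: [0.5062, 0.1545, 0.2135]
orientation: [1.391, 0.845, -0.76]
force: [9.5, 8.8, 5.2]
opening: 0.0197
```

```bash
python3 - <<'E'
from h import *
s=telemetry.read_state(); print(s["t"],s["opening"],s["force"]); r,o=jigT(*JIG); p,q=pose()
print(r.inv().apply(p+q.apply([.065,0,0])-o)*1000,r.inv().apply(s["force"]))
E
```

```text
20.075 0.01968252626040343 [9.46253476 8.76159288 5.19728864]
[67.27821249 98.32699251 62.36757669] [11.20528634  8.21823326 -0.4680631 ]
```

Request:
{"api": "step_arm", "payload": {"commands": [{"xyz": [0,-1.5,0],"turn": [0,0,0],"grip": 10},{"xyz": [0,-3,0],"turn": [0,0,0],"grip": 10},{"xyz": [0,-4.5,0],"turn": [0,0,0],"grip": 10},{"xyz": [0,-5,0],"turn": [0,0,0],"grip": 10}]}}

```text
t: 20.58
tool_pos: [0.5035, 0.1542, 0.2129]
orientation: [1.392, 0.842, -0.756]
force: [20.4, 7.0, 5.3]
opening: 0.0194
```

```bash
python3 - <<'E'
from h import *
import pickle
s=telemetry.read_state(); print(s["t"],s["opening"],s["force"]); r,o=jigT(*JIG); p,q=pose()
print(r.inv().apply(p+q.apply([.065,0,0])-o)*1000,r.inv().apply(s["force"]))
for n in ("top","scene"): cv2.imwrite(f"pics/{n}7.png",read_camera(n)[...,::-1])
E
```

```text
20.575 0.019449941019227496 [20.41930259  6.97670401  5.27578953]
[64.95258572 98.19680121 63.13957969] [20.63198419  5.82288402 -5.81992462]
```

Request:
{"api": "step_arm", "payload": {"commands": [{"xyz": [0,0,0],"turn": [0,0,0],"grip": 25},{"xyz": [0,2,0],"turn": [0,0,0],"grip": 45},{"xyz": [0,4,0],"turn": [0,0,0],"grip": 50},{"xyz": [0,4,0],"turn": [0,0,0],"grip": 50},{"xyz": [0,4,0],"turn": [0,0,0],"grip": 50},{"xyz": [-30,4,0],"turn": [0,0,0],"grip": 50},{"xyz": [-70,4,0],"turn": [0,0,0],"grip": 60},{"xyz": [-100,4,0],"turn": [0,0,0],"grip": 60},{"xyz": [-100,4,0],"turn": [0,0,0],"grip": 60}]}}

```text
t: 21.8
tool_pos: [0.4522, 0.1499, 0.2959]
orientation: [1.386, 0.849, -0.768]
force: [0.1, -0.1, -0.2]
opening: 0.06
```

```bash
python3 - <<'E'
from h import *
import pickle
s=telemetry.read_state(); print(s["t"],s["opening"],s["force"],s["dq"].round(3))
p=camera_params("wrist"); im=read_camera("wrist"); cv2.imwrite("pics/w8.png",im[...,::-1]); pickle.dump(p,open("w8.pkl","wb"))
q=pickle.load(open("w2.pkl","rb")); r,o=jigT(*JIG)
for n,t in dict(knob=(69,95,74),hub=(69,0,42),b=(30,48,0),plateend=(50,22.5,12)).items(): print(n,[project(r.apply(np.array(t)/1000)+o,c)[0].round(1) for c in (q,p)])
# black knob blob in both pictures
for f,c in (("w2",q),("w8",p)):
    g=cv2.imread(f"pics/{f}.png",0); m=(g<60).astype(np.uint8); m[300:]=0
    k,l,st,ce=cv2.connectedComponentsWithStats(m); i=[j for j in range(1,k) if st[j,4]>300]; print(f,st[i],ce[i].round(1))
crop(im,105,180,365,350,3,"w8c.png")
E
```

```text
21.8 0.05999952402626006 [ 0.06138843 -0.06972086 -0.15874291] [-0.008  0.053  0.034  0.    -0.041  0.   ]
knob [array([306.3, 226.7]), array([329.4, 251.3])]
hub [array([308.7, 331. ]), array([327.2, 349.6])]
b [array([263.7, 255.1]), array([281.3, 273.4])]
plateend [array([286.8, 288.4]), array([304.3, 306.5])]
w2 [[ 290  200   51   39 1015]] [[306.9 220.2]]
w8 [[ 317  222   40   41 1006]] [[331.4 242.9]]
```

View pics/w8c.png

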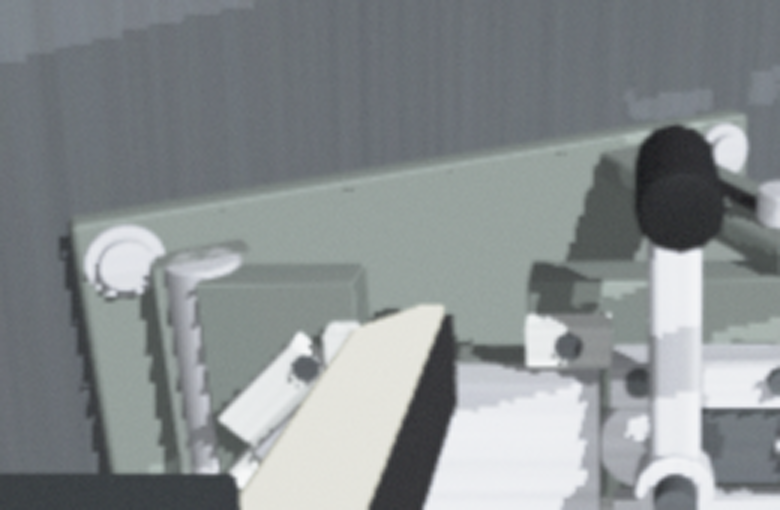

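The lever bar's image angle matches the earlier shut picture to about 0.2 px. The hub has moved about 3 mm uphill and the cam is against the plate's square end, so it is clamped. I'll check that the bystanders haven't moved, then hand in.

```bash
python3 - <<'E'
from h import *
a=cv2.imread("pics/top0.png"); b=read_camera("top")[...,::-1].copy()
# static bystanders: square plate, small plate, tin, hammer head, green plate
n=0
for name,(x0,y0,x1,y1) in dict(square=(310,226,345,266),small=(322,186,342,216),tin=(362,160,390,195),hammer=(390,200,470,290),green=(465,235,505,260),red=(283,264,308,302),trysq=(275,130,332,165),tongs=(130,222,200,332)).items():
    t=a[y0:y1,x0:x1]; m=cv2.matchTemplate(b[y0-8:y1+8,x0-8:x1+8],t,cv2.TM_CCOEFF_NORMED); _,s,_,l=cv2.minMaxLoc(m); print(name,np.array(l)-8,round(s,3)); n+=(l!=(8,8))
print(telemetry.read_state()["force"].round(2),"moved",n)
if n==0: print(robot.close_job())
E
```

```text
square [0 0] 0.959
small [0 0] 0.998
tin [0 0] 0.949
hammer [0 0] 0.968
green [0 0] 0.981
red [0 0] 0.821
trysq [0 0] 0.998
tongs [0 0] 0.314
[ 0.27  0.66 -0.69] moved 0
the job is handed in; nothing more can be done
None
```

I handed the job in at about 22 s. The lever was swung fully open, the pointed plate was lowered into the pocket point downhill and released, and the lever was swung back to its shut stop. The gripper then let go and backed off.

**Checks that agreed:**
- **Plate:** the wrist picture after release, before clamping, showed it flat and square with its point in the V.
- **Lever:** after clamping, its angle in the picture matched the original shut picture to about 0.2 px.
- **Clamp:** the hub stood about 3 mm further uphill with the cam against the plate's square end, as it should when clamped on a plate.
- **Touching:** the wrist force was near zero after I let go.
- **Bystanders:** eight picture patches showed no shift between the first and last top views. The red one matched at 0.82 and the tongs, partly hidden by the arm, at only 0.31, so the tongs result means little. I did not check the wire brush or the second red plate.

**Checks that disagreed or are missing:**
- The wrist camera read about 2 mm off sideways, so I lined the plate up by comparing it directly with the jig in the picture.
- The last push on the knob took the gripper about 7 mm past the expected shut position, at 21 N. I took this as give in the arm and fingers against the stop, and the final picture supports that.
- I did not measure the plate's tip again after clamping.

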